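Go / no-go check of two dough-roller gaps

ROBOT

A 6-joint arm with a two-finger parallel gripper is mounted at the origin on the work surface. World frame = base frame: x ahead of the robot, y to its left, z up, the work surface at z = 0. Lengths are in m, angles in rad, forces in N, time in s.
With the tool pointing down it reaches from about 0.275 to 0.75 m from the base axis. Payload 10.2 kg.
Tool frame: the origin (TCP) lies on the centre line of the jaws, within the pads' length; the fingertips stand 17 mm ahead of it and the grasp point (between the pads) lies 2 mm behind it; z points along the fingers, y is the direction in which the jaws open and shut (so a half turn about z gives the same grasp; the last joint's range is limited). The gripper opens to 88 mm and grips with 3 to 60 N. Pads are 18 mm wide; open, the fingers measure 123 mm over their backs; the gripper's body (75 mm by 187 mm) begins 45 mm behind the grasp point.
Start: joints at [-1.518, 0.313, 1.498, -0, 1.331, -0.223], TCP at [0.143, -0.505, 0.216] pointing down, gripper open.
Joint ranges: [-2.94, 2.94], [-0.97, 2.17], [0.19, 2.56], [-1.23, 4.37], [0.02, 3.11], [-2.88, 2.88]. Speed limits (rad/s): [2.39, 2.39, 3.01, 3.14, 3.14, 3.14].

INTERFACE

Orientations are given as a 3x3 rotation matrix whose columns are the frame's x, y, z axes.
In Python, from rig import monitor, eyes, order gives the robot as it stands. The module is installed in compiled form; this text tells all that it offers.
- The arm moves only by the shell command python3 -m pendant 'ROWS' [FORCE]. ROWS is JSON, a list of rows, each a list of 3 entries, a list of its own where there are three numbers: the shift along the tool's x, y, z as a fraction of full scale, then the turn, a rotation vector about the tool's x, y, z as a fraction of full scale, then the opening, from -1 (shut) to 1 (fully open), so that 0 is half open. In form: [[[tx, ty, tz], [ax, ay, az], grip], ...]. A call has 1 to 5 rows; each row is the pose to reach, as a shift and turn from the pose commanded when the call began, along the tool's axes at that moment; what a row does not reach only later rows make up. Full scale, the value 1, is 150 mm for a shift and 60 degrees for a turn. A row lasts 1/8 s, in which the tool goes at most 62.5 mm and 10.7 degrees, less where a joint would pass 70% of its speed; a pose out of reach is approached as far as the arm can. A call with a number of a shift or a turn outside -1 to 1 is refused whole. A call with a gripper value outside its range is refused whole. The fingers move at their own pace and stop on an object; FORCE is the grip in N (left out, the last holds). Time passes only in rows, so rows that repeat a pose let the fingers close. It gives the time, the measured TCP pose, the force and the opening at its end, in the units of the state.
- monitor.read_state(): the state, without advancing time (a new reading comes with each control period).
- eyes.camera(name): name is "side" or "top"; returns (picture, depth): 400x640x3 uint8, red, green, blue; 400x640 float32, m along the optical axis (not along the pixel's ray), 0 where there is no reading.
- eyes.camera_info(name): a dict with "K" (3x3 intrinsics, pixels), "extrinsics" (4x4, takes a point from world to camera coordinates). Camera axes: x right, y down, z forward; pixel columns grow to the right and rows downward; lengths in m; the calibration is good to about 2 mm. A picture is of the moment at which its call begins. camera_info takes no time and is no camera call.
- order.job_done(): hands the job in, once; it reports no verdict.
The state is a dict: "clock": time; "joints": joint angles; "joint_velocities": joint speeds; "effort": joint torques, N m; "ee_pos": TCP position; "ee_rot": TCP orientation; "wrist_force": force on the tool from outside, world axes, zero at the start; "torque": the same for the moment, N m; "opening": finger opening in m.
Only numpy, scipy, OpenCV 4.12 (cv2) and the standard library are available. Lean on these libraries where they do the work, as an engineer would, in place of code of your own. Each camera call takes 0.05 s, during which the arm holds its last target. There are 200 camera calls.

TASK

Check the two dough-roller heads with the feeler blade that stands in the wooden holder. First lower the upright blade onto the middle of the head with the narrow gap and press lightly so that it jams there for a moment; then slide it into the head with the wide gap until it is fully home on its collar, and leave it standing there.

Things in the scene. Friction and masses are not known exactly. Their poses are not given: they have to be found in the camera images.
- blade: Loose feeler blade, 160 g, standing in the holder: aluminium, 12 mm thick, 40 wide, 70 long, lower edge rounded; above it a black collar 44 x 40 mm and a black handle 24 mm thick, 36 wide. Origin: middle of the lower edge; z up to the handle, x across the thickness, y across the width. Collar 70 to 78 mm and handle 78 to 126 mm above the origin.
- holder: Wooden block fixed to the bench, 70 x 80 mm, 80 mm high, with an upright slot 18 x 46 mm (long side along y) through its middle. The blade's collar rests on its top: lift the blade straight up more than 70 mm to free it. Origin: centre of the underside, z up.
- narrow_rollers: White dough-roller head fixed to the bench, 150 x 150 mm, side plates 102 mm high; two level steel rollers, 56 mm dia, 130 mm long, open above. Origin: centre of underside; z up, y along rollers and gap, gap centred at x = y = 0. Roller axles 85 mm up, tops 113. Gap 5 mm: the blade's edge jams between the rollers with its origin 94 mm above this one.
- wide_rollers: White dough-roller head fixed to the bench, 150 x 150 mm, side plates 102 mm high; two level steel rollers, 56 mm dia, 130 mm long, open above. Origin: centre of underside; z up, y along rollers and gap, gap centred at x = y = 0. Roller axles 85 mm up, tops 113. Gap 22 mm: the blade, its x along this x, goes in until its collar rests on both rollers, its origin 37 mm above this one; it then stands by itself.
Not all that is in view belongs to the job. Leave any yellow look-alike of the blade alone. Leave any yellow look-alike of the wide_rollers alone.

How it is judged:
By the outcome, as a careful person would: the job done as asked, in the order asked, and still so for the second after the job is handed in, with the robot touching nothing.
It also fails if it takes over 53 s, if anything falls off the work surface, if the arm or the gripper's body presses on something with over 40 N, if the wrist force passes 120 N, or if a joint passes its speed limit or range.

## Working session

There is one attempt and no reset: what is moved stays moved. The work goes in short steps, Python scripts to look and compute and a shell command to move; the robot and the scene stay as the last step left them, time stands still between calls to the robot, and variables do not carry over. Pictures are saved under pics/ and viewed, about 8 in all and at most 12, crops included, and the job is handed in when it is done.

```bash
mkdir -p pics; cat > h.py <<'E'
import numpy as np,cv2
from rig import monitor,eyes,order
def snap(n,f=None):
    p,d=eyes.camera(n)
    if f: cv2.imwrite('pics/'+f,p[:,:,::-1])
    return p,d
def pts(n,d):
    i=eyes.camera_info(n);K=np.array(i['K']);E=np.array(i['extrinsics'])
    v,u=np.mgrid[:d.shape[0],:d.shape[1]]
    c=np.stack([(u-K[0,2])/K[0,0]*d,(v-K[1,2])/K[1,1]*d,d],-1)
    w=(c-E[:3,3])@E[:3,:3]
    w[d==0]=np.nan
    return w
E
python3 - <<'E'
from h import *
for n in('top','side'):
    p,d=snap(n,n+'0.png'); np.savez(n+'0.npz',p=p,d=d)
    i=eyes.camera_info(n);E=np.array(i['extrinsics']);print(n,np.array(i['K']).round(1).tolist(),(-E[:3,:3].T@E[:3,3]).round(3),E[:3,:3].round(2).tolist())
s=monitor.read_state();print(s)
E
```

```text
top [[424.7, 0.0, 317.0], [0.0, 424.7, 206.2], [0.0, 0.0, 1.0]] [ 0.326 -0.124  1.055] [[-0.01, -1.0, -0.01], [-0.99, 0.02, -0.14], [0.14, 0.01, -0.99]]
side [[474.7, 0.0, 325.2], [0.0, 474.7, 206.7], [0.0, 0.0, 1.0]] [-0.065  0.7    1.06 ] [[-0.84, -0.54, -0.01], [-0.38, 0.61, -0.69], [0.38, -0.58, -0.72]]
{'clock': 0.1, 'joints': array([-1.51839578e+00,  3.13376338e-01,  1.49833729e+00,  4.47124879e-07,
        1.33102119e+00, -2.23367291e-01]), 'joint_velocities': array([-7.57899685e-05, -1.19743739e-03, -3.39069551e-03, -1.44023752e-03,
       -2.29412216e-04, -9.76981682e-04]), 'effort': array([ 3.34088058e-03, -4.02810609e+01, -2.52644455e+01,  6.95941388e-02,
        3.41844396e-02, -5.99908117e-05]), 'ee_pos': array([ 0.1429419 , -0.50491242,  0.21523635]), 'ee_rot': array([[ 9.62216447e-01,  2.72285706e-01, -5.93890614e-05],
       [ 2.72285595e-01, -9.62215804e-01,  1.14062223e-03],
       [ 2.53430036e-04, -1.11369626e-03, -9.99999348e-01]]), 'wrist_force': array([-1.05546599,  0.13227767,  0.09786739]), 'torque': array([-0.0366027 ,  0.03888403, -0.00841765]), 'opening': 0.08810532181909417}
```

View pics/top0.png

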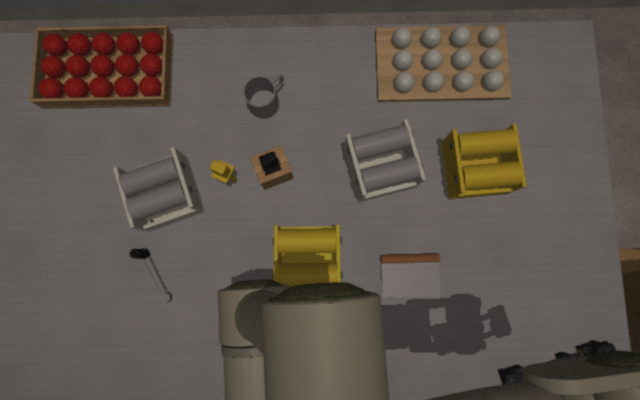

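View pics/side0.png

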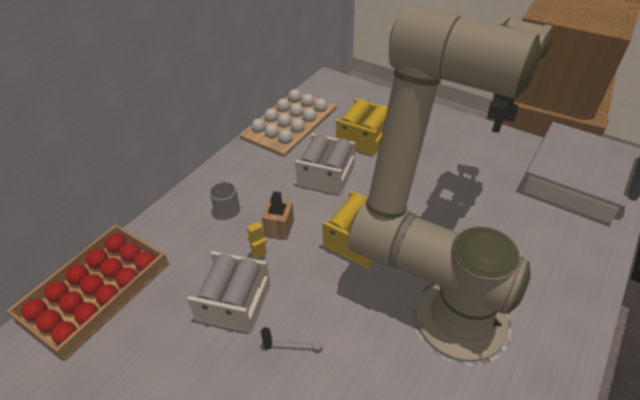

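The top view shows the left white head at (155,188) with its rollers almost touching, so it is the narrow one. The right white head at (385,160) has the wide gap. The holder with the black handle is at (271,165), and the yellow look-alikes are separate from all three.

```bash
python3 - <<'E'
from h import *
def rect(m,nm):
    q=m[:,:2].astype(np.float32);r=cv2.minAreaRect(q);print(nm,len(m),'c',np.round(r[0],4),'size',np.round(r[1],4),'ang',round(r[2],1),'z',np.percentile(m[:,2],[2,50,98]).round(4))
for n,bx in (('top',dict(nar=(110,205,140,235),wide=(340,430,115,205),hold=(245,300,140,195))),('side',dict(nar=(185,275,245,335),wide=(290,360,125,195),hold=(255,300,185,242)))):
    f=np.load(n+'0.npz');p=f['p'];d=f['d'];w=pts(n,d);hsv=cv2.cvtColor(p,cv2.COLOR_RGB2HSV)
    print(n,'table z',np.nanmedian(w[300:340,110:200,2] if n=='top' else w[330:380,100:200,2]))
    for k,(a,b,c,e) in bx.items():
        W=w[c:e,a:b].reshape(-1,3);H=hsv[c:e,a:b].reshape(-1,3);ok=~np.isnan(W[:,0])
        if k=='hold':
            m=ok&(H[:,2]<60)&(W[:,2]>.12);
            rect(W[m],'handle')
            m=ok&(H[:,1]>70)&(abs(W[:,2]-.08)<.008);rect(W[m],'holdtop')
        else:
            m=ok&(W[:,2]>.106)&(W[:,2]<.12)&(H[:,1]<60)
            Q=W[m];print(k,len(Q),Q[:,2].max())
            # normal direction: best axis by kmeans
            best=None
            for th in np.radians(np.arange(-45,45,.5)):
                x=Q[:,0]*np.cos(th)+Q[:,1]*np.sin(th)
                s=np.sort(x); km=cv2.kmeans(x.astype(np.float32)[:,None],2,None,(3,20,1e-6),2,2)
                if best is None or km[0]<best[0]: best=(km[0],th,km[1].ravel(),km[2].ravel())
            _,th,l,cc=best
            n_=np.array([np.cos(th),np.sin(th)]);t=np.array([-n_[1],n_[0]])
            y=Q[:,:2]@t;print('  th',np.degrees(th),'ridge sep',abs(cc[0]-cc[1]),'ylen',[np.percentile(y[l==i],[1,99]).round(4) for i in(0,1)],'x',cc,[np.percentile(Q[l==i,:2]@n_,[1,99]).round(4) for i in (0,1)])
            yc=np.mean([np.percentile(y,[.5,99.5])]);print('  centre',n_*cc.mean()+t*yc)
            m=ok&(W[:,2]>.02)&(H[:,1]<70);rect(W[m],k+' all')
            for z in (.099,):
                m=ok&(abs(W[:,2]-.102)<.004)&(H[:,2]>110);rect(W[m],k+' plates') if m.sum()>5 else 0
E
```

```text
top table z -0.0014457938347792938
nar 1560 0.11606002303767331
  th 19.0 ridge sep 0.06066507 ylen [array([0.0219, 0.1499]), array([0.0221, 0.1503])] x [0.54227084 0.6029359 ] [array([0.524 , 0.5594]), array([0.5854, 0.6213])]
  centre [0.5134168  0.26771115]
nar all 4300 c [0.5145 0.2679] size [0.1517 0.1585] ang 18.8 z [0.0273 0.1016 0.113 ]
nar plates 396 c [0.5144 0.2678] size [0.1496 0.1506] ang 18.6 z [0.0981 0.1004 0.1041]
wide 1546 0.1162286212605385
  th 14.0 ridge sep 0.07763627 ylen [array([-0.4644, -0.3366]), array([-0.4647, -0.3372])] x [0.45479664 0.5324329 ] [array([0.4373, 0.472 ]), array([0.5151, 0.5504])]
  centre [ 0.57594507 -0.26960043]
wide all 3882 c [ 0.5767 -0.2699] size [0.1508 0.159 ] ang 13.7 z [0.0311 0.103  0.113 ]
wide plates 391 c [ 0.577  -0.2703] size [0.1474 0.149 ] ang 13.7 z [0.0981 0.1005 0.104 ]
handle 173 c [ 0.5678 -0.0026] size [0.0236 0.0343] ang 19.9 z [0.1224 0.1335 0.1377]
holdtop 646 c [ 0.5679 -0.0022] size [0.071  0.0787] ang 21.0 z [0.0738 0.0784 0.0858]
side table z -0.0001005159413214212
nar 1334 0.11706898323444419
  th 18.5 ridge
[... 237 characters left out ...]
g 39.7 z [0.0244 0.1    0.1144]
nar plates 761 c [0.5147 0.2683] size [0.1493 0.1536] ang 18.0 z [0.0984 0.1023 0.1059]
wide 634 0.11791400207043863
  th 13.5 ridge sep 0.078440756 ylen [array([-0.4622, -0.3287]), array([-0.46  , -0.3315])] x [0.53592306 0.4574823 ] [array([0.5168, 0.5561]), array([0.4393, 0.4779])]
  centre [ 0.57529467 -0.26857058]
wide all 2472 c [ 0.6228 -0.3203] size [0.1999 0.3489] ang 41.6 z [0.0237 0.0917 0.1144]
wide plates 401 c [ 0.5616 -0.2535] size [0.1883 0.3348] ang 28.0 z [0.0983 0.102  0.1057]
handle 88 c [0.5655 0.0021] size [0.0203 0.0326] ang 23.8 z [0.1206 0.1338 0.1387]
holdtop 392 c [0.5523 0.0374] size [0.0712 0.1667] ang 22.5 z [0.0729 0.0798 0.0871]
```

```bash
python3 - <<'E'
from h import *
a=np.load('top0.npz')['p'][110:240,100:440];cv2.imwrite('pics/c1.png',cv2.resize(a[:,:,::-1],None,fx=2.3,fy=2.3,interpolation=2))
E
```

```text
(no output)
```

View pics/c1.png

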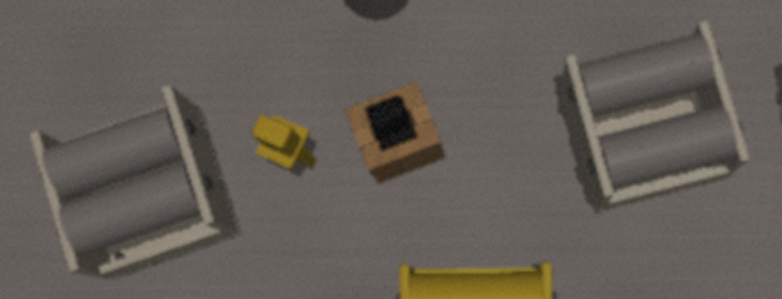

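The two views agree to within 3 mm, and the roller spacings of 61 and 78 mm match gaps of 5 and 22 mm:

| Item | Position (m) | Angle |
|---|---|---|
| Narrow head | (0.514, 0.268) | 18.7° |
| Wide head | (0.5763, −0.2693) | 13.8° |
| Blade | (0.568, −0.002) | 20.5° |

Next I'll move above the blade.

```bash
cat > go.py <<'E'
import sys
from h import *
from scipy.spatial.transform import Rotation as R
# args x y z yaw(of tool y, deg) -> total remaining shift/turn in fractions
x,y,z,a=map(float,sys.argv[1:5]);s=monitor.read_state()
M=s['ee_rot'];P=s['ee_pos'];c,d=np.cos(np.radians(a)),np.sin(np.radians(a))
Y=np.array([c,d,0]);Z=np.array([0,0,-1.]);T=np.stack([np.cross(Y,Z),Y,Z],1)
print('shift',(M.T@(np.array([x,y,z])-P)/.15).round(3),'turn',(np.degrees(R.from_matrix(M.T@T).as_rotvec())/60).round(3))
print('t',round(s['clock'],2),'pos',P.round(4),'yaw',np.degrees(np.arctan2(M[1,1],M[0,1])).round(2),'tilt',M[:2,2].round(4),'F',s['wrist_force'].round(1),'tq',s['torque'].round(2),'open',round(s['opening'],4),'j',s['joints'].round(2))
E
python3 go.py .568 -.002 .216 20.5
```

```text
shift [ 3.640e+00 -2.454e+00 -1.000e-03] turn [-1.000e-03 -1.000e-03 -1.578e+00]
t 0.1 pos [ 0.1429 -0.5049  0.2152] yaw -74.2 tilt [-0.0001  0.0011] F [-1.1  0.1  0.1] tq [-0.04  0.04 -0.01] open 0.0881 j [-1.52  0.31  1.5   0.    1.33 -0.22]
```

```bash
python3 -m pendant '[[[0.9,-0.6,0],[0,0,-0.35],1],[[0.9,-0.6,0],[0,0,-0.35],1],[[0.9,-0.6,0],[0,0,-0.35],1],[[0.9,-0.6,0],[0,0,-0.35],1],[[0.9,-0.6,0],[0,0,-0.35],1]]'; python3 go.py .568 -.002 .216 20.5
```

```text
clock: 0.72
ee_pos: [0.2479, -0.3824, 0.2156]
ee_rot: [[0.801, 0.599, -0.0], [0.599, -0.801, -0.0], [-0.0, -0.0, -1.0]]
wrist_force: [1.5, 0.2, -0.1]
opening: 0.0882
shift [ 3.227e+00 -7.530e-01 -3.000e-03] turn [-0.     0.    -1.229]
t 0.72 pos [ 0.2479 -0.3824  0.2156] yaw -53.22 tilt [-0.0003 -0.0001] F [ 1.5  0.2 -0.1] tq [-0.05  0.   -0.02] open 0.0882 j [-1.25  0.16  1.69 -0.    1.29 -0.32]
```

```bash
python3 -m pendant '[[[1,-0.23,0],[0,0,-0.4],1],[[1,-0.23,0],[0,0,-0.4],1],[[1,-0.23,0],[0,0,-0.4],1],[[1,-0.23,0],[0,0,-0.4],1],[[1,-0.23,0],[0,0,-0.4],1]]'; python3 go.py .568 -.002 .216 20.5
```

```text
clock: 1.35
ee_pos: [0.3471, -0.2656, 0.2156]
ee_rot: [[0.49, 0.872, -0.0], [0.872, -0.49, -0.0], [-0.0, -0.0, -1.0]]
wrist_force: [-0.1, -0.6, -0.4]
opening: 0.088
shift [ 2.254  0.423 -0.004] turn [-0.    0.   -0.83]
t 1.35 pos [ 0.3471 -0.2656  0.2156] yaw -29.33 tilt [-0.0004 -0.    ] F [-0.1 -0.6 -0.4] tq [-0.02 -0.05 -0.03] open 0.088 j [-0.92  0.12  1.74 -0.    1.28 -0.41]
```

```bash
python3 -m pendant '[[[1,0.2,0],[0,0,-0.4],1],[[1,0.2,0],[0,0,-0.4],1],[[1,0.2,0],[0,0,-0.4],1],[[1,0.2,0],[0,0,-0.4],1],[[1,0.2,0],[0,0,-0.4],1]]'; python3 go.py .568 -.002 .216 20.5
```

```text
clock: 1.98
ee_pos: [0.4465, -0.1495, 0.2156]
ee_rot: [[0.093, 0.996, -0.0], [0.996, -0.093, -0.0], [-0.0, -0.0, -1.0]]
wrist_force: [0.0, -0.5, -0.2]
opening: 0.0878
shift [ 1.055  0.715 -0.003] turn [-0.     0.    -0.431]
t 1.98 pos [ 0.4465 -0.1495  0.2156] yaw -5.36 tilt [-0.0005 -0.0001] F [ 0.  -0.5 -0.2] tq [-0.06 -0.07 -0.05] open 0.0878 j [-0.57  0.19  1.65 -0.    1.3  -0.48]
```

```bash
python3 -m pendant '[[[1,0.7,0],[0,0,-0.43],1],[[1,0.7,0],[0,0,-0.43],1],[[1,0.7,0],[0,0,-0.43],1],[[1,0.7,0],[0,0,-0.43],1],[[1,0.7,0],[0,0,-0.43],1]]'; python3 go.py .568 -.002 .110 20.5
```

```text
clock: 2.6
ee_pos: [0.5648, -0.0099, 0.2156]
ee_rot: [[-0.349, 0.937, -0.001], [0.937, 0.349, -0.0], [-0.0, -0.001, -1.0]]
wrist_force: [-0.3, -0.4, -0.5]
opening: 0.088
shift [0.042 0.039 0.704] turn [-0.001  0.    -0.001]
t 2.6 pos [ 0.5648 -0.0099  0.2156] yaw 20.45 tilt [-0.0006 -0.0003] F [-0.3 -0.4 -0.5] tq [-0.05 -0.08  0.  ] open 0.088 j [-0.22  0.4   1.37 -0.    1.37 -0.58]
```

```bash
python3 -m pendant '[[[0.042,0.039,0],[0,0,0],1],[[0.042,0.039,0.3],[0,0,0],1],[[0.042,0.039,0.6],[0,0,0],1],[[0.042,0.039,0.7],[0,0,0],1],[[0.042,0.039,0.7],[0,0,0],1]]'; python3 go.py .568 -.002 .110 20.5; python3 -c "
from h import *
snap('side','s1.png')"
```

```text
clock: 3.22
ee_pos: [0.5686, -0.0006, 0.1111]
ee_rot: [[-0.351, 0.936, -0.0], [0.936, 0.351, 0.0], [0.0, -0.0, -1.0]]
wrist_force: [0.5, -0.9, -0.5]
opening: 0.0883
shift [-0.007 -0.007  0.008] turn [-0.    -0.     0.001]
t 3.23 pos [ 0.5686 -0.0006  0.1111] yaw 20.55 tilt [-0.0002  0.    ] F [ 0.5 -0.9 -0.5] tq [ 0.02 -0.1  -0.04] open 0.0883 j [-0.21  0.51  1.5  -0.    1.14 -0.57]
```

View pics/s1.png

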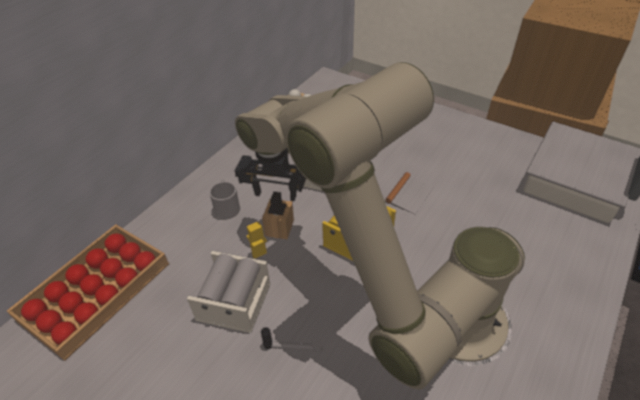

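The fingers straddle the handle at (277,200), so I'll close with 30 N.

```bash
python3 -m pendant '[[[0,0,0.008],[0,0,0],-1],[[0,0,0.008],[0,0,0],-1],[[0,0,0.008],[0,0,0],-1],[[0,0,0.008],[0,0,0],-1],[[0,0,0.008],[0,0,0],-1]]' 30; python3 go.py .568 -.002 .210 20.5
```

```text
clock: 3.9
ee_pos: [0.5686, -0.0002, 0.1096]
ee_rot: [[-0.352, 0.936, 0.0], [0.936, 0.352, 0.0], [-0.0, 0.0, -1.0]]
wrist_force: [0.7, -0.2, 0.1]
opening: 0.0403
shift [-0.01  -0.008 -0.669] turn [0.    0.    0.002]
t 3.9 pos [ 5.686e-01 -2.000e-04  1.096e-01] yaw 20.6 tilt [0. 0.] F [ 0.7 -0.2  0.1] tq [-0.01 -0.09 -0.02] open 0.0403 j [-0.21  0.51  1.5   0.    1.13 -0.57]
```

```bash
python3 -m pendant '[[[0,0,0],[0,0,0],-1],[[0,0,0],[0,0,0],-1],[[0,0,0],[0,0,0],-1],[[0,0,0],[0,0,0],-1],[[0,0,0],[0,0,0],-1]]'; python3 go.py .568 -.002 .210 20.5
```

```text
clock: 4.53
ee_pos: [0.5686, -0.0002, 0.1095]
ee_rot: [[-0.352, 0.936, 0.0], [0.936, 0.352, -0.0], [-0.0, 0.0, -1.0]]
wrist_force: [0.9, 1.4, 0.1]
opening: 0.0231
shift [-0.01  -0.008 -0.67 ] turn [0.    0.    0.002]
t 4.53 pos [ 5.686e-01 -2.000e-04  1.095e-01] yaw 20.6 tilt [ 0.0001 -0.    ] F [0.9 1.4 0.1] tq [ 0.02 -0.18  0.02] open 0.0231 j [-0.21  0.51  1.5   0.    1.13 -0.57]
```

```bash
python3 -m pendant '[[[0,0,-0.2],[0,0,0],-1],[[0,0,-0.5],[0,0,0],-1],[[0,0,-0.8],[0,0,0],-1],[[0,0,-1],[0,0,0],-1],[[0,0,-1],[0,0,0],-1]]'; python3 go.py .514 .2679 .270 18.7
```

```text
clock: 5.15
ee_pos: [0.5691, -0.0003, 0.261]
ee_rot: [[-0.352, 0.936, 0.003], [0.936, 0.352, -0.001], [-0.002, 0.003, -1.0]]
wrist_force: [1.4, 0.7, -2.0]
opening: 0.0228
shift [ 1.803  0.286 -0.063] turn [0.003 0.002 0.032]
t 5.15 pos [ 5.691e-01 -3.000e-04  2.610e-01] yaw 20.6 tilt [ 0.0034 -0.0008] F [ 1.4  0.7 -2. ] tq [-0.03 -0.07 -0.05] open 0.0228 j [-0.21  0.38  1.28 -0.    1.47 -0.57]
```

```bash
python3 -m pendant '[[[0.3,0.05,0],[0,0,0],-1],[[0.6,0.1,0],[0,0,0],-1],[[0.9,0.15,0],[0,0,0.03],-1],[[0.9,0.15,0],[0,0,0.03],-1],[[0.9,0.15,0],[0,0,0.03],-1]]';python3 -m pendant '[[[0.3,0.05,0],[0,0,0],-1],[[0.6,0.1,0],[0,0,0],-1],[[0.9,0.15,0],[0,0,0],-1],[[0.9,0.15,0],[0,0,0],-1],[[0.9,0.15,0],[0,0,0],-1]]'; python3 go.py .514 .2679 .200 18.7
```

```text
clock: 5.78
ee_pos: [0.5419, 0.1335, 0.2581]
ee_rot: [[-0.323, 0.947, -0.002], [0.947, 0.323, -0.0], [0.0, -0.002, -1.0]]
wrist_force: [-0.5, -0.3, -0.9]
opening: 0.0234
clock: 6.4
ee_pos: [0.5204, 0.2678, 0.2589]
ee_rot: [[-0.321, 0.947, -0.001], [0.947, 0.321, -0.001], [-0.0, -0.001, -1.0]]
wrist_force: [0.0, -0.8, -1.4]
opening: 0.0232
shift [ 0.014 -0.039  0.392] turn [-0.001  0.     0.001]
t 6.4 pos [0.5204 0.2678 0.2589] yaw 18.73 tilt [-0.0009 -0.0008] F [ 0.  -0.8 -1.4] tq [-0.05 -0.14  0.01] open 0.0232 j [ 0.28  0.42  1.23 -0.    1.49 -0.05]
```

```bash
python3 -m pendant '[[[0.014,-0.039,0],[0,0,0],-1],[[0.014,-0.039,0.1],[0,0,0],-1],[[0.014,-0.039,0.25],[0,0,0],-1],[[0.014,-0.039,0.36],[0,0,0],-1],[[0.014,-0.039,0.36],[0,0,0],-1]]'; python3 go.py .514 .2679 .1935 18.7; python3 -c "
from h import *
p,d=snap('side');cv2.imwrite('pics/s2.png',cv2.resize(p[130:350,150:400,::-1],None,fx=2.5,fy=2.5))"
```

```text
clock: 7.02
ee_pos: [0.5131, 0.2686, 0.2037]
ee_rot: [[-0.322, 0.947, -0.003], [0.947, 0.322, -0.001], [0.0, -0.003, -1.0]]
wrist_force: [0.4, -0.4, -1.3]
opening: 0.0229
shift [-0.006  0.005  0.068] turn [-0.003 -0.     0.001]
t 7.03 pos [0.5131 0.2686 0.2037] yaw 18.77 tilt [-0.0032 -0.001 ] F [ 0.4 -0.4 -1.3] tq [-0.04 -0.08 -0.  ] open 0.0229 j [ 0.28  0.44  1.34 -0.    1.36 -0.05]
```

View pics/s2.png

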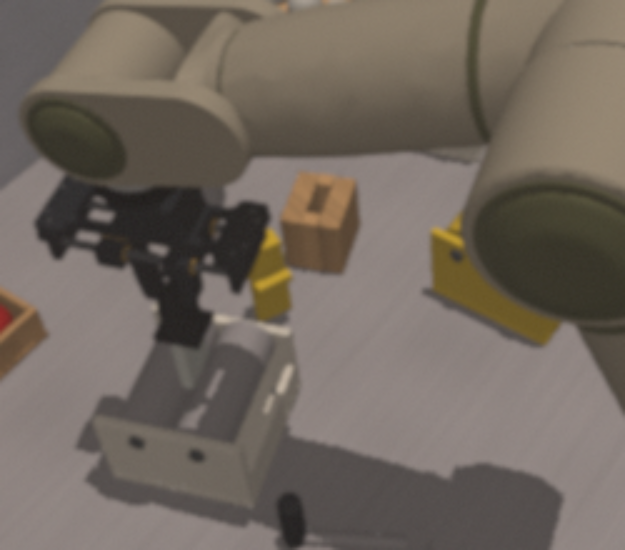

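The blade stands between the rollers and the holder slot is empty. Now I'll press down in small steps.

```bash
python3 -m pendant '[[[0,0,0.02],[0,0,0],-1],[[0,0,0.04],[0,0,0],-1],[[0,0,0.055],[0,0,0],-1],[[0,0,0.055],[0,0,0],-1]]'; python3 go.py .514 .2679 .1935 18.7
```

```text
clock: 7.58
ee_pos: [0.5136, 0.2692, 0.1972]
ee_rot: [[-0.322, 0.947, -0.0], [0.947, 0.322, -0.0], [0.0, -0.0, -1.0]]
wrist_force: [0.1, -0.0, -1.6]
opening: 0.0231
shift [-0.009 -0.001  0.024] turn [-0.    -0.     0.002]
t 7.58 pos [0.5136 0.2692 0.1972] yaw 18.8 tilt [-0.0002 -0.    ] F [ 0.1 -0.  -1.6] tq [-0.06 -0.09 -0.03] open 0.0231 j [ 0.28  0.45  1.35  0.    1.34 -0.05]
```

```bash
python3 -m pendant '[[[0,0,0.01],[0,0,0],-1],[[0,0,0.02],[0,0,0],-1],[[0,0,0.02],[0,0,0],-1]]'; python3 -m pendant '[[[0,0,0.005],[0,0,0],-1],[[0,0,0.007],[0,0,0],-1]]'; python3 go.py .514 .2679 .1935 18.7
```

```text
clock: 7.95
ee_pos: [0.5137, 0.2693, 0.1942]
ee_rot: [[-0.322, 0.947, 0.0], [0.947, 0.322, 0.0], [0.0, 0.0, -1.0]]
wrist_force: [0.5, 0.2, -2.2]
opening: 0.0231
clock: 8.2
ee_pos: [0.5139, 0.2693, 0.1934]
ee_rot: [[-0.322, 0.947, 0.001], [0.947, 0.322, 0.0], [-0.0, 0.001, -1.0]]
wrist_force: [1.3, 0.6, -0.2]
opening: 0.0232
shift [-0.009 -0.002 -0.001] turn [0.001 0.    0.002]
t 8.2 pos [0.5139 0.2693 0.1934] yaw 18.8 tilt [0.0006 0.0002] F [ 1.3  0.6 -0.2] tq [ 0.05 -0.34  0.01] open 0.0232 j [ 0.28  0.45  1.36  0.    1.33 -0.05]
```

Contact is starting at the expected height, so I'll press a little more.

```bash
python3 -m pendant '[[[0,0,0.007],[0,0,0],-1],[[0,0,0.007],[0,0,0],-1]]'; python3 -m pendant '[[[0,0,0.007],[0,0,0],-1],[[0,0,0.007],[0,0,0],-1]]'; python3 go.py .514 .2679 .1935 18.7
```

```text
clock: 8.45
ee_pos: [0.5141, 0.2694, 0.1932]
ee_rot: [[-0.322, 0.947, 0.002], [0.947, 0.322, 0.001], [-0.0, 0.002, -1.0]]
wrist_force: [0.3, -0.5, 5.5]
opening: 0.023
clock: 8.7
ee_pos: [0.5144, 0.2695, 0.1931]
ee_rot: [[-0.322, 0.947, 0.004], [0.947, 0.322, 0.001], [-0.0, 0.004, -1.0]]
wrist_force: [-1.0, 0.3, 10.6]
opening: 0.0231
shift [-0.009 -0.006 -0.003] turn [0.004 0.    0.002]
t 8.7 pos [0.5144 0.2695 0.1931] yaw 18.81 tilt [0.0036 0.0011] F [-1.   0.3 10.6] tq [ 0.01  0.03 -0.05] open 0.0231 j [ 0.28  0.45  1.36  0.    1.33 -0.05]
```

The blade is jammed: about 12 N of push and the TCP no longer moves. I'll hold briefly, then lift straight up.

```bash
python3 -m pendant '[[[0,0,0],[0,0,0],-1],[[0,0,0],[0,0,0],-1],[[0,0,0],[0,0,0],-1],[[0,0,0],[0,0,0],-1],[[0,0,0],[0,0,0],-1]]'; python3 -m pendant '[[[0,0,-0.03],[0,0,0],-1],[[0,0,-0.15],[0,0,0],-1],[[0,0,-0.35],[0,0,0],-1],[[0,0,-0.45],[0,0,0],-1],[[0,0,-0.45],[0,0,0],-1]]';  python3 go.py .5763 -.2693 .26 13.8
```

```text
clock: 9.32
ee_pos: [0.5145, 0.2695, 0.1931]
ee_rot: [[-0.322, 0.947, 0.004], [0.947, 0.322, 0.001], [-0.0, 0.004, -1.0]]
wrist_force: [-0.3, 0.3, 10.6]
opening: 0.0233
clock: 9.95
ee_pos: [0.5138, 0.2693, 0.2589]
ee_rot: [[-0.322, 0.947, 0.001], [0.947, 0.322, 0.0], [-0.0, 0.001, -1.0]]
wrist_force: [-0.7, -0.0, -2.5]
opening: 0.0233
shift [-3.533 -0.763 -0.008] turn [ 0.001 -0.     0.083]
t 9.95 pos [0.5138 0.2693 0.2589] yaw 18.8 tilt [0.0009 0.0003] F [-0.7 -0.  -2.5] tq [-0.02 -0.1   0.04] open 0.0233 j [ 0.28  0.41  1.25  0.    1.48 -0.05]
```

```bash
python3 -m pendant '[[[-0.3,-0.06,0],[0,0,0],-1],[[-0.6,-0.13,0],[0,0,0],-1],[[-0.9,-0.19,0],[0,0,0.02],-1],[[-0.9,-0.19,0],[0,0,0.02],-1]]'; python3 -m pendant '[[[-0.3,-0.06,0],[0,0,0],-1],[[-0.6,-0.13,0],[0,0,0],-1],[[-0.9,-0.19,0],[0,0,0.02],-1],[[-0.9,-0.19,0],[0,0,0.02],-1]]';python3 -m pendant '[[[-0.3,-0.06,0],[0,0,0],-1],[[-0.6,-0.13,0],[0,0,0],-1],[[-0.9,-0.19,0],[0,0,0.02],-1],[[-0.9,-0.19,0],[0,0,0.02],-1]]';  python3 go.py .5763 -.2693 .26 13.8
```

```text
clock: 10.45
ee_pos: [0.5302, 0.1298, 0.2572]
ee_rot: [[-0.299, 0.954, -0.002], [0.954, 0.299, -0.0], [0.0, -0.002, -1.0]]
wrist_force: [0.0, 1.0, -1.5]
opening: 0.0233
clock: 10.95
ee_pos: [0.5438, -0.0065, 0.2574]
ee_rot: [[-0.28, 0.96, -0.002], [0.96, 0.28, 0.0], [0.001, -0.002, -1.0]]
wrist_force: [-0.3, 1.0, -1.4]
opening: 0.023
clock: 11.45
ee_pos: [0.5547, -0.1434, 0.2574]
ee_rot: [[-0.26, 0.965, -0.002], [0.965, 0.26, 0.001], [0.001, -0.001, -1.0]]
wrist_force: [0.1, 0.6, -1.8]
opening: 0.0229
shift [-0.848 -0.08  -0.019] turn [-0.001 -0.001  0.022]
t 11.45 pos [ 0.5547 -0.1434  0.2574] yaw 15.09 tilt [-0.0016  0.0009] F [ 0.1  0.6 -1.8] tq [-0.03 -0.11 -0.04] open 0.0229 j [-0.46  0.4   1.27  0.    1.47 -0.72]
```

```bash
python3 -m pendant '[[[-0.3,-0.03,0],[0,0,0],-1],[[-0.6,-0.05,0],[0,0,0.022],-1],[[-0.848,-0.08,0],[0,0,0.022],-1],[[-0.848,-0.08,0],[0,0,0.022],-1],[[-0.848,-0.08,0],[0,0,0.022],-1]]'; python3 go.py .5763 -.2693 .215 13.8
```

```text
clock: 12.08
ee_pos: [0.5769, -0.2663, 0.2583]
ee_rot: [[-0.242, 0.97, -0.0], [0.97, 0.242, 0.001], [0.001, -0.0, -1.0]]
wrist_force: [-1.3, 0.1, -1.1]
opening: 0.0229
shift [-0.019 -0.009  0.289] turn [-0.    -0.001  0.003]
t 12.07 pos [ 0.5769 -0.2663  0.2583] yaw 14.0 tilt [-0.0005  0.001 ] F [-1.3  0.1 -1.1] tq [-0.02 -0.09  0.06] open 0.0229 j [-0.62  0.55  1.04  0.    1.55 -0.86]
```

```bash
python3 -m pendant '[[[-0.019,-0.009,0],[0,0,0.003],-1],[[-0.019,-0.009,0.15],[0,0,0.003],-1],[[-0.019,-0.009,0.3],[0,0,0.003],-1],[[-0.019,-0.009,0.3],[0,0,0.003],-1]]'; python3 go.py .5763 -.2693 .1363 13.8; python3 -c "
from h import *
p,d=snap('side','s3.png')
p,d=snap('top');cv2.imwrite('pics/t3.png',cv2.resize(p[90:230,300:470,::-1],None,fx=4,fy=4))"
```

```text
clock: 12.58
ee_pos: [0.5754, -0.2704, 0.2125]
ee_rot: [[-0.238, 0.971, -0.002], [0.971, 0.238, 0.002], [0.002, -0.002, -1.0]]
wrist_force: [-0.5, -0.1, -1.9]
opening: 0.0231
shift [0.005 0.009 0.508] turn [-0.002 -0.002 -0.001]
t 12.57 pos [ 0.5754 -0.2704  0.2125] yaw 13.75 tilt [-0.0025  0.0018] F [-0.5 -0.1 -1.9] tq [ 0.01 -0.12  0.02] open 0.0231 j [-0.62  0.57  1.13  0.    1.45 -0.86]
```

View pics/s3.png

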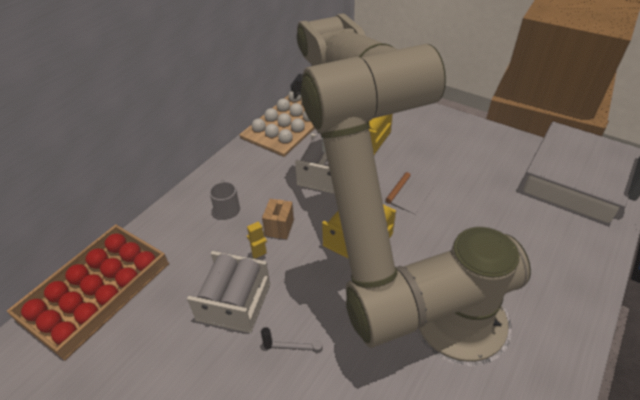

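The arm hides the blade in this view, so I'll lower in steps and watch the force.

```bash
python3 -m pendant '[[[0.003,0.006,0.1],[0,0,0],-1],[[0.003,0.006,0.2],[0,0,0],-1],[[0.003,0.006,0.2],[0,0,0],-1]]'; python3 -m pendant '[[[0,0,0.06],[0,0,0],-1],[[0,0,0.12],[0,0,0],-1],[[0,0,0.12],[0,0,0],-1]]'; python3 go.py .5763 -.2693 .1363 13.8
```

```text
clock: 13.05
ee_pos: [0.576, -0.2705, 0.1818]
ee_rot: [[-0.237, 0.972, -0.003], [0.972, 0.237, 0.002], [0.002, -0.002, -1.0]]
wrist_force: [-0.4, 0.1, -2.4]
opening: 0.0231
clock: 13.42
ee_pos: [0.5763, -0.2707, 0.1647]
ee_rot: [[-0.237, 0.972, -0.001], [0.972, 0.237, 0.001], [0.001, -0.001, -1.0]]
wrist_force: [-0.9, 0.0, -1.1]
opening: 0.023
shift [0.009 0.002 0.19 ] turn [-0.001 -0.001 -0.002]
t 13.43 pos [ 0.5763 -0.2707  0.1647] yaw 13.7 tilt [-0.0012  0.0009] F [-0.9  0.  -1.1] tq [ 0.03 -0.08 -0.01] open 0.023 j [-0.62  0.6   1.2   0.    1.34 -0.86]
```

Past the narrowest point (origin at 65 mm) with no contact force. Lowering on.

```bash
python3 -m pendant '[[[0,0,0.05],[0,0,0],-1],[[0,0,0.1],[0,0,0],-1],[[0,0,0.15],[0,0,0],-1],[[0,0,0.15],[0,0,0],-1]]'; python3 -m pendant '[[[0,0,0.02],[0,0,0],-1],[[0,0,0.03],[0,0,0],-1],[[0,0,0.03],[0,0,0],-1]]';python3 -m pendant '[[[0,0,0.008],[0,0,0],-1],[[0,0,0.008],[0,0,0],-1]]'; python3 go.py .5763 -.2693 .1363 13.8
```

```text
clock: 13.92
ee_pos: [0.5763, -0.2708, 0.1423]
ee_rot: [[-0.237, 0.972, -0.001], [0.972, 0.237, 0.001], [0.001, -0.001, -1.0]]
wrist_force: [0.2, -0.5, -1.4]
opening: 0.0229
clock: 14.3
ee_pos: [0.5766, -0.2709, 0.1386]
ee_rot: [[-0.237, 0.972, -0.0], [0.972, 0.237, 0.0], [0.0, -0.0, -1.0]]
wrist_force: [-0.4, -0.3, -1.0]
opening: 0.0229
clock: 14.55
ee_pos: [0.5767, -0.271, 0.1376]
ee_rot: [[-0.237, 0.972, 0.0], [0.972, 0.237, -0.0], [-0.0, 0.0, -1.0]]
wrist_force: [0.7, -0.9, -1.2]
opening: 0.0233
shift [0.011 0.    0.009] turn [ 0.     0.    -0.002]
t 14.55 pos [ 0.5767 -0.271   0.1376] yaw 13.7 tilt [ 0.0003 -0.0002] F [ 0.7 -0.9 -1.2] tq [-0.03 -0.14 -0.01] open 0.0233 j [-0.62  0.62  1.23  0.    1.28 -0.86]
```

```bash
python3 -m pendant '[[[0,0,0.01],[0,0,0],-1],[[0,0,0.01],[0,0,0],-1]]'; python3 -m pendant '[[[0,0,0.007],[0,0,0],-1],[[0,0,0.007],[0,0,0],-1],[[0,0,0.007],[0,0,0],-1]]'; python3 go.py .5763 -.2693 .1363 13.8
```

```text
clock: 14.8
ee_pos: [0.5771, -0.2712, 0.1371]
ee_rot: [[-0.237, 0.972, 0.002], [0.972, 0.237, -0.001], [-0.002, 0.001, -1.0]]
wrist_force: [-0.1, 1.2, 5.0]
opening: 0.0233
clock: 15.18
ee_pos: [0.5774, -0.2713, 0.1369]
ee_rot: [[-0.237, 0.971, 0.003], [0.971, 0.237, -0.002], [-0.003, 0.002, -1.0]]
wrist_force: [-0.9, 2.1, 10.1]
opening: 0.0232
shift [ 0.014 -0.004  0.004] turn [ 0.002  0.003 -0.001]
t 15.18 pos [ 0.5774 -0.2713  0.1369] yaw 13.71 tilt [ 0.0029 -0.002 ] F [-0.9  2.1 10.1] tq [0.11 0.17 0.03] open 0.0232 j [-0.62  0.62  1.23  0.    1.28 -0.86]
```

Seated at TCP 0.137 m (0.1363 expected). I'll ease off, open and retract.

```bash
python3 -m pendant '[[[0,0,-0.013],[0,0,0],-1],[[0,0,-0.013],[0,0,0],-1],[[0,0,-0.013],[0,0,0],0.1],[[0,0,-0.013],[0,0,0],0.1],[[0,0,-0.013],[0,0,0],0.1]]'; python3 -m pendant '[[[0,0,0],[0,0,0],0.1],[[0,0,0],[0,0,0],0.1],[[0,0,0],[0,0,0],0.1]]'; python3 go.py .5763 -.2693 .1363 13.8
```

```text
clock: 15.8
ee_pos: [0.5764, -0.2709, 0.1366]
ee_rot: [[-0.237, 0.972, -0.001], [0.972, 0.237, 0.0], [0.0, -0.001, -1.0]]
wrist_force: [1.0, -0.4, 0.0]
opening: 0.0481
clock: 16.18
ee_pos: [0.5766, -0.2709, 0.1368]
ee_rot: [[-0.237, 0.972, -0.0], [0.972, 0.237, 0.0], [0.0, -0.0, -1.0]]
wrist_force: [0.3, 0.4, -0.3]
opening: 0.0486
shift [0.011 0.001 0.003] turn [-0.    -0.    -0.002]
t 16.18 pos [ 0.5766 -0.2709  0.1368] yaw 13.7 tilt [-0.  0.] F [ 0.3  0.4 -0.3] tq [-0.01 -0.08  0.  ] open 0.0486 j [-0.62  0.62  1.23 -0.    1.28 -0.86]
```

Released. Next I'll rise and move back toward the robot (−tool y) so the head is in view.

```bash
python3 -m pendant '[[[0,0,-0.1],[0,0,0],0.1],[[0,0,-0.35],[0,0,0],0.1],[[0,0,-0.7],[0,0,0],0.1],[[0,0,-1],[0,0,0],0.1],[[0,0,-1],[0,0,0],0.1]]'; python3 -m pendant '[[[0.5,-0.3,0],[0,0,0],0.1],[[1,-0.6,0],[0,0,0],0.1],[[1,-1,0],[0,0,0],0.1],[[1,-1,0],[0,0,0],0.1],[[1,-1,0],[0,0,0],0.1]]'; python3 - <<'E'
from h import *
p,d=snap('top');cv2.imwrite('pics/t4.png',cv2.resize(p[80:260,240:480,::-1],None,fx=3,fy=3))
w=pts('top',d)[90:230,320:450].reshape(-1,3);hs=cv2.cvtColor(p,cv2.COLOR_RGB2HSV)[90:230,320:450].reshape(-1,3)
m=(hs[:,2]<60)&(w[:,2]>.12)&(w[:,2]<.2);q=w[m];print(m.sum(),q.mean(0),np.percentile(q[:,2],[2,50,98]));print(cv2.minAreaRect(q[:,:2].astype(np.float32)))
p,d=snap('side','s4.png')
E
```

```text
clock: 16.8
ee_pos: [0.5773, -0.2714, 0.2918]
ee_rot: [[-0.237, 0.972, 0.007], [0.972, 0.237, -0.005], [-0.006, 0.005, -1.0]]
wrist_force: [-0.3, 0.7, -0.4]
opening: 0.0486
clock: 17.42
ee_pos: [0.394, -0.1602, 0.2872]
ee_rot: [[-0.236, 0.972, 0.001], [0.972, 0.236, -0.001], [-0.001, 0.0, -1.0]]
wrist_force: [0.8, -0.3, 0.9]
opening: 0.0486
272 [ 0.57414241 -0.27016676  0.15329633] [0.12243357 0.15975619 0.16384524]
((0.5771499276161194, -0.2720761001110077), (0.02457588165998459, 0.036403004080057144), 13.58036994934082)
```

View pics/t4.png

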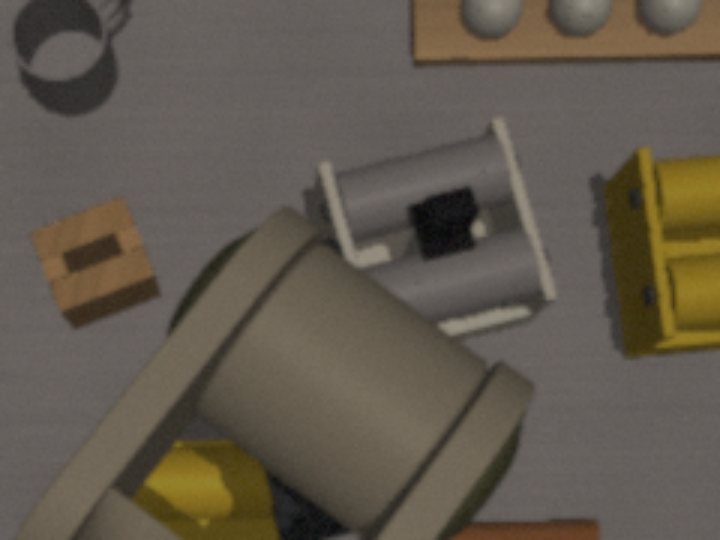

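View pics/s4.png

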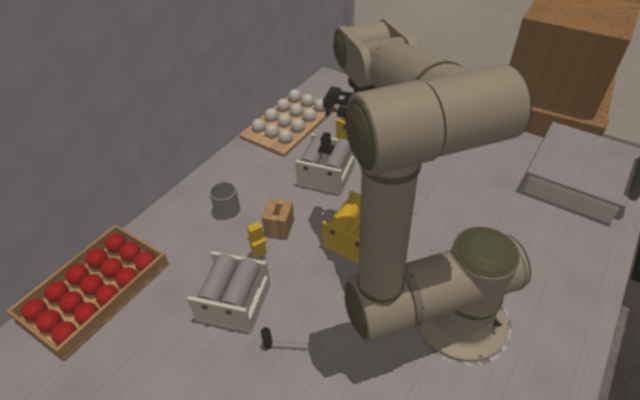

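The blade stands upright between the rollers of the wide head, at (445,222) in the top crop and (326,143) in the side view. The handle top measures 0.163 m, as expected, and the robot is clear.

```bash
python3 -m pendant '[[[0,0,0],[0,0,0],0.1],[[0,0,0],[0,0,0],0.1]]'; python3 -c "
from h import *
print(order.job_done())"
```

```text
clock: 17.77
ee_pos: [0.3957, -0.1609, 0.2864]
ee_rot: [[-0.237, 0.971, -0.001], [0.971, 0.237, 0.001], [0.001, -0.001, -1.0]]
wrist_force: [-0.8, -0.1, 0.6]
opening: 0.0486
the job is handed in; nothing more can be done
None
```

The job is done and handed in at about 17.8 s. The blade was jammed in the narrow head first and now stands fully home in the wide head.

- **Narrow head:** I lowered the blade onto the middle of the gap and pressed with about 12 N for roughly 1 s. It stopped at about 94 mm above the head's underside, as the task text says it should.
- **Wide head:** the blade slid in without side contact until the collar seated, which I confirmed with about 11 N of push. I then released it and moved the arm clear.
- **Last checks:** the handle top measured 0.163 m, exactly as expected. The handle sits at (0.577, -0.272) at 13.6°, within about 3 mm of the head's centre, and it stands upright. The yellow look-alikes were not touched.
- **Disagreements:** the two cameras differed by up to 3 mm on the wide gap's centre, which is inside its 5 mm clearance per side. The seated height read 0.6 mm above the calculated value, which is within calibration error. No check failed.

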